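Return the reagents to their spill dishes

ROBOT

A 7-joint arm with a two-finger parallel gripper is mounted at the origin on the work surface. World frame = base frame: x ahead of the robot, y to its left, z up, the work surface at z = 0. Lengths are in m, angles in rad, forces in N, time in s.
With the tool pointing down it reaches from about 0.4 to 0.85 m from the base axis. Payload 4.5 kg.
Tool frame: the origin (TCP) lies midway between the tips of the shut fingers; the grasp point (between the pads) lies r.grip_point_offset behind it (r.grip_point_offset is the distance from the TCP to the grasp point, in m); z points along the fingers, y is the line along which they close (so a half turn about z gives the same grasp; the last joint's range is limited). The gripper opens to 88 mm and grips with 3 to 60 N. Pads are 18 mm wide; open, the fingers measure 123 mm over their backs; the gripper's body (75 mm by 187 mm) begins 45 mm behind the grasp point.
Start: joints at [1.275, 0.689, -0.195, 1.565, 0.157, 0.902, -0.215], TCP at [0.202, -0.591, 0.239] pointing down, gripper open.
Joint ranges: [-3.01, 3.01], [-0.46, 2.08], [-1.47, 1.51], [0.13, 2.56], [-1, 4.14], [0.04, 2.09], [-2.66, 2.66]. Speed limits (rad/s): [2.57, 2.57, 3.14, 3.14, 3.14, 3.14, 3.14].

INTERFACE

Orientations are given as a unit quaternion [x, y, z, w].
In Python, from plant import r gives the robot as it stands.
- The arm moves only by the shell command python3 -m jog 'ROWS' [FORCE]. ROWS is JSON, a list of rows, each an object of numbers: "wx", "wy", "wz": the turn, a rotation vector about the world's x, y, z as a fraction of full scale; "dx", "dy", "dz": the shift along the world's x, y, z as a fraction of full scale; "hand": the closure, from 0 (fully open) to 1 (shut). In form: [{"wx": .., "wy": .., "wz": .., "dx": .., "dy": .., "dz": .., "hand": ..}, ...]. A call has 1 to 5 rows; each row shifts and turns the commanded pose from where the row before left it; what a row does not reach is not made up. Full scale, the value 1, is 0.25 m for a shift and 2 rad for a turn. A row lasts 1/12 s, in which the tool goes at most 41.7 mm and 7.16 degrees, less where a joint would pass 70% of its speed; a pose out of reach is approached as far as the arm can. A call with a number of a shift or a turn outside -1 to 1 is refused whole. A call with a gripper value outside its range is refused whole. The fingers move at their own pace and stop on an object; FORCE is the grip in N (left out, the last holds). Time passes only in rows, so rows that do not move let the fingers close. It gives the time, the measured TCP pose, the force, the opening and the grip force at its end, in the units of the state.
- r.get_state(): the state, without advancing time (a new reading comes with each control period).
- r.snapshot(name): name is "scene" or "side" or "wrist"; returns the picture (384x512x3 uint8, red, green, blue); there is no depth.
- r.camera_info(name): a dict with "mtx" (3x3 intrinsics, pixels), "R" (3x3) and "t" (3): a world point X has camera coordinates R X + t. Camera axes: x right, y down, z forward; pixel columns grow to the right and rows downward; lengths in m; the calibration is good to about 2 mm. A picture is of the moment at which its call begins: read the wrist's pose just before it. camera_info takes no time and is no camera call; for the wrist camera it gives the pose at the moment of the call.
- r.finish_job(): hands the job in; it is judged then, once.
Trained networks look in the newest picture that a camera, given by its name, has taken for a name from the list of things; names that differ only in an ending like _2 or _b are one class to them, and where a whole thing is asked for, a point or a joint stands for the part that bears it (a point fixed in the world has none). Each returns a list of dicts, best first, with "p" (0 to 1); they miss things now and then, are a little off and sometimes report something else, mostly with a low value. They report only what shows in the picture. A call takes as long as a camera call. They do not tell look-alikes from the thing itself.
- r.search_frame(camera, query): "bbox" ([left, top, right, bottom] in pixels, round what is visible of it).
- r.masks_of(camera, query): "region" (384x512 bool, what is visible of it) and "bbox" ([left, top, right, bottom] in pixels, round what is visible of it).
The state is a dict: "clock": time; "q": joint angles; "qd": joint speeds; "joint_torque": joint torques, N m; "tool_pos": TCP position; "eef_rot": TCP orientation; "contact_force": force on the tool from outside, world axes, zero at the start; "moment": the same for the moment, N m; "opening": opening from 0.0 (shut) to 1.0 (fully open); "finger_force": force on a finger pad.
Only numpy, scipy, OpenCV 4.12 (cv2) and the standard library are available. Lean on these libraries where they do the work, as an engineer would, in place of code of your own. Each camera call takes 0.05 s, during which the arm holds its last target. There are 200 camera calls.

TASK

Put each reagent away in the spill holder of its own colour: the blue-capped and red-capped bottles in the blue and red dishes, the yellow-capped solvent can in the yellow tray and the green-stoppered flask in the green dish, each set down without dropping it and left standing upright and flat on the holder's floor. Leave the white-capped bottle and the empty beaker standing where they are.

Things in the scene. Friction and masses are not known exactly. Their poses are not given: they have to be found in the camera images.
- blue_bottle: Clear glass reagent bottle with a paper label and a BLUE cap. Round bottle, 110 mm high: body 56 mm in diameter up to 60 mm, shoulder narrowing to a 32 mm neck at 76 mm, and a screw cap 40 mm in diameter from 84 to 110 mm (grip it there). Loose, upright, about 0.2 kg. Origin: centre of the underside; z up along the bottle.
- red_bottle: Amber glass reagent bottle with a paper label and a RED cap. Round bottle, 110 mm high: body 56 mm in diameter up to 60 mm, shoulder narrowing to a 32 mm neck at 76 mm, and a screw cap 40 mm in diameter from 84 to 110 mm (grip it there). Loose, upright, about 0.2 kg. Origin: centre of the underside; z up along the bottle.
- solvent_can: Rectangular aluminium solvent can with a yellow band and a small round YELLOW cap. Body 64 mm long (its x), 40 mm wide (its y), 95 mm high; cap 28 mm in diameter on top, to 110 mm. Grip the body across its 40 mm width. Loose, upright, about 0.25 kg, at any yaw. Origin: centre of the underside; z up.
- flask: Clear conical glass flask closed by a GREEN stopper: base 60 mm in diameter, narrowing from 10 mm height to a 26 mm neck at 76 mm, stopper 31 to 34 mm in diameter from 90 to 114 mm high (grip it there; it is fixed in the flask). Loose, upright, about 0.15 kg. Origin: centre of the underside; z up.
- blue_dish: Low round spill dish with a BLUE wall and white floor. 86 mm outside diameter, 78 mm inside, wall 4 mm thick and 16 mm high over the bench, inner floor 4 mm above the bench. Fixed to the bench. Origin: centre of the underside, on the bench top; z up.
- red_dish: Low round spill dish with a RED wall and white floor. 86 mm outside diameter, 78 mm inside, wall 4 mm thick and 16 mm high over the bench, inner floor 4 mm above the bench. Fixed to the bench. Origin: centre of the underside, on the bench top; z up.
- yellow_tray: Low rectangular spill tray with a YELLOW wall and white floor. 92 mm (its x) by 68 mm (its y) outside, 84 by 60 mm inside, wall 4 mm thick and 16 mm high over the bench, inner floor 4 mm above the bench; at any yaw. The can fits in only with its long side along the tray's long side (either way round). Fixed to the bench. Origin: centre of the underside, on the bench top; z up.
- green_dish: Low round dish with a GREEN wall and a brown cork floor. 86 mm outside diameter, 78 mm inside, wall 4 mm thick and 16 mm high over the bench, inner floor 4 mm above the bench. Fixed to the bench. Origin: centre of the underside, on the bench top; z up.
- white_bottle: Clear glass reagent bottle with a paper label and a WHITE cap: it has no dish and stays where it is. Round bottle, 110 mm high: body 56 mm in diameter up to 60 mm, shoulder narrowing to a 32 mm neck at 76 mm, and a screw cap 40 mm in diameter from 84 to 110 mm. Loose, upright, about 0.2 kg. Origin: centre of the underside; z up along the bottle.
- beaker: Empty open glass beaker, rim 52 mm in diameter, 68 mm high, light (90 g), to be left where it is. Loose, upright. Origin: centre of the underside; z up. (Unlisted on the bench among the things: a white mortar 45 mm high and a small grey rack of vials 50 mm high. The places of all of these are shuffled at each start, with centres at least 110 mm apart; nothing near them stands higher than 115 mm.)
Mind the look-alikes: they are no part of the job. Of the things like the red_bottle, leave any that is purple; of the rest the larger one is meant.

How it is judged:
At the end, for the whole second after the job is handed in: Blue and red bottles, can and flask each at rest in the holder of their colour: within 15 mm of its centre, underside 1 to 8 mm above the holder's underside, tilt below 0.12 rad; white-capped bottle and beaker upright (0.12 rad), within 30 mm of their starts (horizontal distance between blue_bottle and blue_dish below 0.015 m and z of blue_bottle in the frame of blue_dish between 0.001 and 0.008 m and angle between each of blue_bottle, red_bottle, solvent_can, flask, white_bottle, beaker's own z axis and vertical below 0.12 rad and linear speed of each of blue_bottle, red_bottle, solvent_can, flask below 0.02 m/s and angular speed of each of blue_bottle, red_bottle, solvent_can, flask below 0.2 rad/s and horizontal distance between red_bottle and red_dish below 0.015 m and z of red_bottle in the frame of red_dish between 0.001 and 0.008 m and horizontal distance between solvent_can and yellow_tray below 0.015 m and z of solvent_can in the frame of yellow_tray between 0.001 and 0.008 m and horizontal distance between flask and green_dish below 0.015 m and z of flask in the frame of green_dish between 0.001 and 0.008 m and distance of each of white_bottle, beaker from where it was at the start of the episode below 0.03 m); the robot touches nothing.
It fails at once if one of the four things to put away is dropped (moves out of the fingers faster than 0.7 m/s) ((linear speed of blue_bottle above 0.7 m/s and not (contact force between the fingers and blue_bottle above 0.2 N)) or (linear speed of red_bottle above 0.7 m/s and not (contact force between the fingers and red_bottle above 0.2 N)) or (linear speed of solvent_can above 0.7 m/s and not (contact force between the fingers and solvent_can above 0.2 N)) or (linear speed of flask above 0.7 m/s and not (contact force between the fingers and flask above 0.2 N))).
It fails at once if the white-capped bottle is pushed more than 30 mm away or tipped over (distance of white_bottle from where it was at the start of the episode above 0.03 m or angle between white_bottle's own z axis and vertical above 0.5 rad).
It fails at once if the beaker is pushed more than 30 mm away or tipped over (distance of beaker from where it was at the start of the episode above 0.03 m or angle between beaker's own z axis and vertical above 0.5 rad).
It also fails if it takes over 115 s, if anything falls off the work surface, if the arm or the gripper's body presses on something with over 40 N, if the wrist force passes 120 N, or if a joint passes its speed limit or range.

## Working session

There is one attempt and no reset: what is moved stays moved. The work goes in short steps, Python scripts to look and compute and a shell command to move; the robot and the scene stay as the last step left them, time stands still between calls to the robot, and variables do not carry over. Pictures are saved under pics/ and viewed, at most 14 in all, crops included, and the job is handed in when it is done.

```bash
ls; mkdir -p pics; python3 - <<'E'
from plant import r
import cv2
s=r.get_state();print(s['clock'],s['tool_pos'],s['eef_rot'],s['opening'],r.grip_point_offset)
for n in ("scene","side"):
    cv2.imwrite(f"pics/{n}0.png",cv2.cvtColor(r.snapshot(n),cv2.COLOR_RGB2BGR))
    c=r.camera_info(n);print(n,c['mtx'].tolist() if hasattr(c['mtx'],'tolist') else c['mtx'],c['R'],c['t'])
    for q in "blue_bottle red_bottle solvent_can flask blue_dish red_dish yellow_tray green_dish white_bottle beaker".split():
        print(q,[(round(d['p'],2),[int(v) for v in d['bbox']]) for d in r.search_frame(n,q)])
print(r.get_state()['clock'])
E
```

```text
pics
0.0 [ 0.20213516 -0.59075264  0.23793444] [ 9.86429257e-01  1.64184372e-01 -2.14612390e-04 -8.76025328e-04] 1.0005483233354222 0.0187
scene [[398.75461904081703, 0.0, 256.13674604037953], [0.0, 398.75461904081703, 183.9065804572444], [0.0, 0.0, 1.0]] [[-0.19803362  0.98007137  0.01558179]
 [ 0.77739143  0.16672285 -0.60651963]
 [-0.59703036 -0.10799812 -0.79491581]] [ 0.091848   -0.35106021  1.43811523]
blue_bottle [(0.64, [162, 113, 178, 149])]
red_bottle [(0.92, [240, 154, 263, 198]), (0.71, [212, 178, 229, 206]), (0.64, [249, 146, 266, 165])]
solvent_can [(0.88, [94, 139, 125, 177])]
flask [(0.64, [348, 145, 375, 182])]
blue_dish [(0.77, [303, 170, 337, 196])]
red_dish [(0.78, [170, 213, 203, 242])]
yellow_tray [(0.73, [394, 205, 435, 239])]
green_dish [(0.66, [340, 228, 372, 256])]
white_bottle [(0.92, [124, 181, 147, 214])]
beaker [(0.87, [237, 224, 253, 253])]
side [[447.09332655238745, 0.0, 259.6997711188154], [0.0, 447.09332655238745, 184.5794331659119], [0.0, 0.0, 1.0]] [[-0.78239389 -0.62276724  0.00455714]
 [-0.4197799   0.52194362 -0.74253599]
 [ 0.46004851 -0.58286861 -0.66979067]] [0.39516443 0.24624303 1.09403705]
blue_bottle [(0.55, [345, 135, 364, 169]), (0.43, [122, 281, 165, 312])]
red_bottle [(0.92, [288, 192, 304, 218]), (0.87, [262, 165, 283, 206]), (0.5, [265, 149, 278, 166])]
solvent_can [(0.64, [330, 101, 350, 139])]
flask [(0.69, [219, 253, 239, 295])]
blue_dish [(0.55, [229, 228, 263, 254])]
red_dish [(0.77, [245, 142, 272, 164])]
yellow_tray []
green_dish [(0.61, [152, 223, 184, 252]), (0.55, [121, 283, 168, 310])]
white_bottle [(0.69, [288, 103, 304, 141])]
beaker [(0.75, [208, 153, 228, 181]), (0.3, [218, 253, 242, 295])]
1.1
```

```bash
python3 - <<'E'
import cv2
a=cv2.imread("pics/scene0.png")[90:290,70:470];cv2.imwrite("pics/a.png",cv2.resize(a,(800,400),interpolation=cv2.INTER_CUBIC))
a=cv2.imread("pics/side0.png")[90:340,100:400];cv2.imwrite("pics/b.png",cv2.resize(a,(720,600),interpolation=cv2.INTER_CUBIC))
E
```

```text
(no output)
```

View pics/a.png

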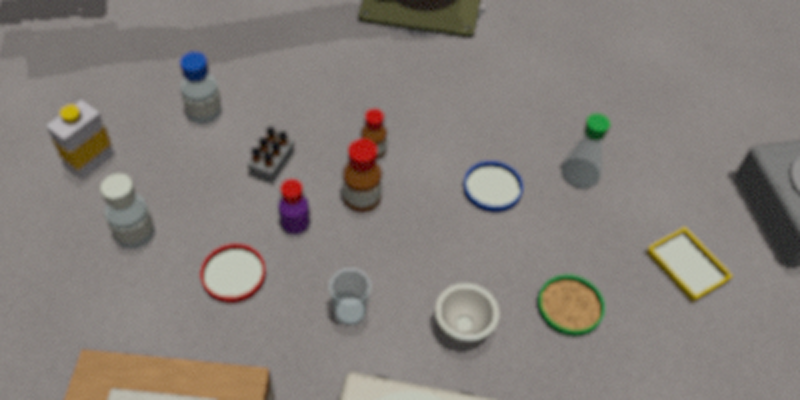

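View pics/b.png

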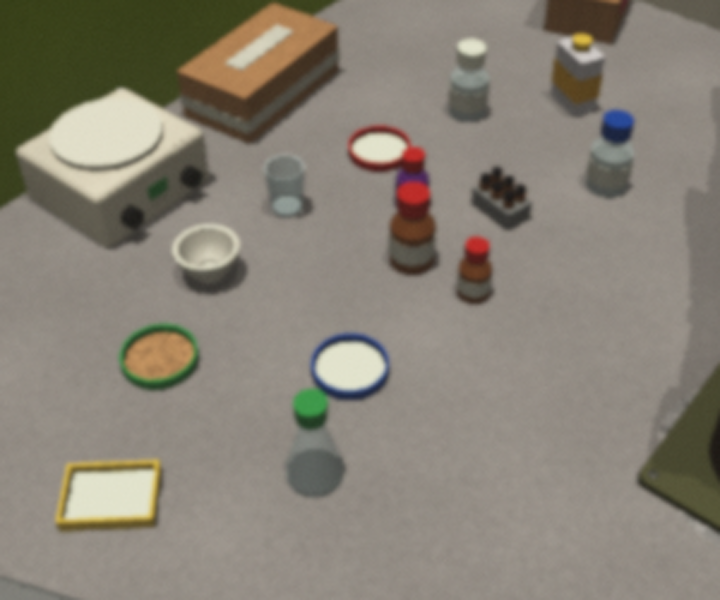

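Seen in the scene view: blue bottle at (168,123), can (106,157), white bottle (135,197), red dish (187,226), beaker (245,238), blue dish (316,183), flask (366,165), yellow tray (415,222), green dish (356,242).

There are three candidates for red_bottle: large amber (251,176), small amber (257,155) and purple (216,193). The large amber is the one, since purple is excluded and it is the larger of the other two. I'll confirm that from its measured size.

```bash
cat > loc.py <<'E'
import numpy as np, cv2
from scipy.optimize import least_squares
HUE={'b':(100,130),'r':(172,8),'y':(18,34),'g':(45,85)}
def colmask(img,box,c,smin=110,vmin=50):
    h=cv2.cvtColor(img,cv2.COLOR_RGB2HSV); H=h[...,0]; lo,hi=HUE[c]
    m=((H>=lo)&(H<=hi)) if lo<hi else ((H>=lo)|(H<=hi))
    m&=(h[...,1]>smin)&(h[...,2]>vmin)
    o=np.zeros_like(m); l,t,rr,b=box; o[t:b,l:rr]=m[t:b,l:rr]
    n,lab,st,_=cv2.connectedComponentsWithStats(o.astype(np.uint8),connectivity=8)
    return lab==1+np.argmax(st[1:,4]) if n>1 else o
def proj(ci,P):
    p=(np.asarray(ci['R'])@P.T).T+ci['t']; p=p@np.asarray(ci['mtx']).T; return p[:,:2]/p[:,2:]
def ray(ci,uv,z):
    d=np.linalg.inv(ci['mtx'])@np.array([uv[0],uv[1],1.]); R=np.asarray(ci['R']); o=-R.T@ci['t']; d=R.T@d
    return o+d*(z-o[2])/d[2]
def ring(rad,zs):
    a=np.linspace(0,2*np.pi,60,endpoint=False)
    return np.vstack([np.c_[rad*np.cos(a),rad*np.sin(a),0*a+z] for z in zs])
def bb(p): return np.r_[p.min(0),p.max(0)]
def mbb(m):
    y,x=np.nonzero(m); return np.r_[x.min()-.5,y.min()-.5,x.max()+.5,y.max()+.5]
def hc(p):   # centroid of the convex hull
    M=cv2.moments(cv2.convexHull(np.asarray(p,np.float32))); return np.r_[M['m10'],M['m01']]/M['m00']
def mc(m):
    y,x=np.nonzero(m); return hc(np.c_[x,y])
def fit(cis,masks,pts,x0=(.3,0)):
    f=lambda x: np.concatenate([hc(proj(c,pts+np.r_[x,0]))-mc(m) for c,m in zip(cis,masks)])
    s=least_squares(f,x0); return s.x,s.fun
E
python3 - <<'E'
from plant import r
from loc import *
im={n:cv2.cvtColor(cv2.imread(f"pics/{n}0.png"),cv2.COLOR_BGR2RGB) for n in("scene","side")}
ci={n:r.camera_info(n) for n in im}
Z=lambda s,x0,y0,l,t,R,b:(int(x0+l/s),int(y0+t/s),int(x0+R/s)+1,int(y0+b/s)+1)
S=lambda *a:Z(2,70,90,*a); D=lambda *a:Z(2.4,100,90,*a)
cap=ring(.02,[.084,.11]);st=ring(.0165,[.09,.114]);dish=ring(.043,[0.004,.016]);sc=ring(.013,[.06,.075])
T={'blue_bottle':('b',cap,S(172,45,215,82),D(595,100,642,145)),
'red_bottle':('r',cap,S(340,135,385,172),D(392,180,435,222)),
'flask':('g',st,S(575,108,618,140),D(285,382,335,432)),
'can_cap':('y',ring(.014,[.095,.11]),S(52,98,88,125),D(565,30,600,52)),
'small_amber':('r',sc,S(358,105,390,132),D(460,232,495,260)),
'purple':('r',sc,S(275,175,308,202),D(395,142,430,180)),
'blue_dish':('b',dish,S(455,155,530,215),D(300,325,400,405)),
'red_dish':('r',dish,S(192,238,275,308),D(340,120,415,172)),
'green_dish':('g',dish,S(530,268,612,340),D(112,318,205,390))}
for k,(c,p,s,d) in T.items():
    ms=[colmask(im['scene'],s,c),colmask(im['side'],d,c)]
    x,e=fit([ci['scene'],ci['side']],ms,p); print(k,x.round(4),'res',e.round(1),[int(m.sum()) for m in ms])
    if p is cap: print([ (mbb(m)[2]-mbb(m)[0], (lambda b:b[2]-b[0])(bb(proj(ci[n],p+np.r_[x,0])))) for m,n in zip(ms,ci)])
b={'scene':S(640,220,740,308),'side':D(45,450,170,535)}
for n in b:
    m=colmask(im[n],b[n],'y',90); y,x=np.nonzero(m); h=cv2.convexHull(np.c_[x,y].astype(np.float32))[:,0]
    W=np.array([ray(ci[n],u,.012)[:2] for u in h]); print('tray',n,cv2.minAreaRect((W*1000).astype(np.float32)))
for n,q in (("white",'white_bottle'),("beaker",'beaker')):pass
for q,u,z in (('white',(129,184),.11),('beaker',(244.5,229),.068),('mortar',(303,244),.045),('rack',(206,165),.03)): print(q,ray(ci['scene'],u,z).round(3))
c=r.camera_info('wrist');print('wrist cam pos',-c['R'].T@c['t'],c['R'])
E
```

```text
blue_bottle [ 0.3585 -0.2936] res [-0.2  0.5  0.3  0.5] [146, 120]
[(np.float64(13.0), np.float64(15.129488498296865)), (np.float64(12.0), np.float64(14.546326901499583))]
red_bottle [ 0.4725 -0.014 ] res [0.1 0.5 0.5 0.1] [209, 192]
[(np.float64(15.0), np.float64(14.906581059585136)), (np.float64(14.0), np.float64(14.466571360510045))]
flask [0.3602 0.2929] res [-1.   1.1  0.4  1.4] [103, 145]
can_cap [ 0.49   -0.4278] res [-0.4  0.5  0.4  1.4] [68, 57]
small_amber [ 0.3812 -0.0169] res [-0.6  0.8  0.4  1.1] [84, 93]
purple [ 0.5373 -0.0996] res [-0.3  2.3  1.4  1.9] [103, 100]
blue_dish [0.4211 0.1772] res [ 3.9 -6.7 -2.3 -7.1] [41, 44]
red_dish [ 0.6255 -0.1617] res [ 0.8  2.7  2.7 -0. ] [74, 170]
green_dish [0.5957 0.2893] res [ 3.2 -4.5 -0.8 -7.9] [86, 59]
tray scene ((495.6186218261719, 444.16241455078125), (96.88201141357422, 77.87153625488281), 40.916168212890625)
tray side ((496.4344482421875, 444.69268798828125), (96.49364471435547, 78.08003234863281), 41.49177169799805)
white [ 0.603 -0.306  0.11 ]
beaker [0.648 0.007 0.068]
mortar [0.647 0.156 0.045]
rack [ 0.437 -0.156  0.03 ]
wrist cam pos [ 0.27021184 -0.56950223  0.38402374] [[ 0.32453225 -0.94587401 -0.00108546]
 [-0.9077319  -0.31176776  0.2807555 ]
 [-0.26589774 -0.09012891 -0.95977871]]
```

```bash
python3 - <<'E'
from plant import r
from loc import *
im={n:cv2.cvtColor(cv2.imread(f"pics/{n}0.png"),cv2.COLOR_BGR2RGB) for n in("scene","side")}
ci={n:r.camera_info(n) for n in im}
dish=ring(.043,[0.004,.016])
T={'blue_dish':('b',(295,165,340,200),(222,222,270,260)),'red_dish':('r',(163,207,209,246),(240,138,274,164)),'green_dish':('g',(334,222,378,262),(146,220,188,256))}
for k,(c,s,d) in T.items():
    ms=[]
    for n,b in zip(ci,(s,d)):
        h=cv2.cvtColor(im[n],cv2.COLOR_RGB2HSV); H=h[...,0]; lo,hi=HUE[c]
        m=((H>=lo-4)&(H<=hi+4)) if lo<hi else ((H>=lo)|(H<=hi))
        m&=(h[...,1]>90); o=np.zeros_like(m); o[b[1]:b[3],b[0]:b[2]]=m[b[1]:b[3],b[0]:b[2]]; ms.append(o)
    for sel in ([0,1],[0],[1]):
        cs=[list(ci.values())[i] for i in sel]; x,e=fit(cs,[ms[i] for i in sel],dish)
        P=[bb(proj(c,dish+np.r_[x,0])) for c in cs]
        print(k,sel,x.round(4),e.round(1),[(mbb(ms[i])-p).round(1).tolist() for i,p in zip(sel,P)])
E
```

```text
blue_dish [0, 1] [0.4187 0.1689] [0.  0.2 0.1 0.1] [[1.4, 0.5, -0.7, -0.4], [0.4, 0.3, -1.3, -0.6]]
blue_dish [0] [0.418  0.1688] [-0. -0.] [[1.4, 0.7, -0.7, -0.2]]
blue_dish [1] [0.4191 0.169 ] [-0. -0.] [[0.5, 0.4, -1.1, -0.5]]
red_dish [0, 1] [ 0.6348 -0.1569] [-0.  -0.6 -0.7 -0.5] [[-0.1, 1.1, 0.0, 0.2], [-1.0, -0.5, 1.8, 0.6]]
red_dish [0] [ 0.6367 -0.1562] [-0. -0.] [[-0.1, 0.5, -0.0, -0.5]]
red_dish [1] [ 0.6316 -0.1564] [ 0. -0.] [[-1.6, -0.9, 1.1, 0.1]]
green_dish [0, 1] [0.5932 0.2902] [0.1 0.1 0.1 0. ] [[0.4, 0.7, -0.6, -0.5], [0.3, 0.3, -1.0, -0.1]]
green_dish [0] [0.5928 0.29  ] [-0.  0.] [[0.5, 0.9, -0.6, -0.4]]
green_dish [1] [0.5935 0.2904] [-0.  0.] [[0.4, 0.3, -0.9, -0.1]]
```

```bash
python3 -m jog '[{"dx":0.12,"dy":0.1,"hand":0.2},{"dx":0.16,"dy":0.03,"hand":0.2},{"dx":0.16,"dy":0.03,"hand":0.2},{"dx":0.16,"dy":0.03,"hand":0.2},{"dx":0.15,"dy":0.03,"hand":0.2}]' 20; python3 -m jog '[{"dx":0.16,"dy":0.1,"hand":0.2},{"dx":0.1,"dy":0.12,"hand":0.2},{"hand":0.2},{"hand":0.2},{"hand":0.2}]'; python3 - <<'E'
from plant import r
import cv2
c=r.camera_info("wrist");i=r.snapshot("wrist");cv2.imwrite("pics/w1.png",cv2.cvtColor(i,cv2.COLOR_RGB2BGR))
import numpy as np;np.savez("w1.npz",mtx=c['mtx'],R=c['R'],t=c['t'])
E
```

```text
invalid input
invalid input
```

View pics/w1.png

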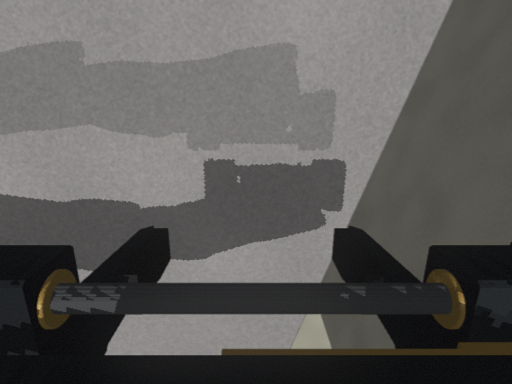

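The wrist view shows only bare bench ahead and the open fingers. The rows need all their keys, so I'll retype them.

```bash
python3 -m jog '[{"wx":0,"wy":0,"wz":0,"dx":0.13,"dy":0.08,"dz":0,"hand":0.2},{"wx":0,"wy":0,"wz":0,"dx":0.13,"dy":0.08,"dz":0,"hand":0.2},{"wx":0,"wy":0,"wz":0,"dx":0.13,"dy":0.08,"dz":0,"hand":0.2},{"wx":0,"wy":0,"wz":0,"dx":0.13,"dy":0.08,"dz":0,"hand":0.2},{"wx":0,"wy":0,"wz":0,"dx":0.13,"dy":0.08,"dz":0,"hand":0.2}]' 20; python3 -m jog '[{"wx":0,"wy":0,"wz":0,"dx":0.13,"dy":0.08,"dz":0,"hand":0.2},{"wx":0,"wy":0,"wz":0,"dx":0.13,"dy":0.08,"dz":0,"hand":0.2},{"wx":0,"wy":0,"wz":0,"dx":0.1,"dy":0.08,"dz":0,"hand":0.2},{"wx":0,"wy":0,"wz":0,"dx":0,"dy":0,"dz":0,"hand":0.2},{"wx":0,"wy":0,"wz":0,"dx":0,"dy":0,"dz":0,"hand":0.2}]'; python3 - <<'E'
from plant import r
import cv2
c=r.camera_info("wrist");i=r.snapshot("wrist");cv2.imwrite("pics/w2.png",cv2.cvtColor(i,cv2.COLOR_RGB2BGR))
import numpy as np;np.savez("w2.npz",mtx=c['mtx'],R=c['R'],t=c['t'])
E
```

```text
clock: 1.57
tool_pos: [0.3663, -0.4903, 0.2389]
eef_rot: [0.986, 0.164, 0.0, 0.0]
contact_force: [0.8, -1.3, 0.5]
opening: 0.8
finger_force: 0.0
clock: 1.98
tool_pos: [0.4573, -0.429, 0.2387]
eef_rot: [0.986, 0.167, 0.001, -0.0]
contact_force: [0.2, -0.2, 0.1]
opening: 0.797
finger_force: 0.0
```

View pics/w2.png

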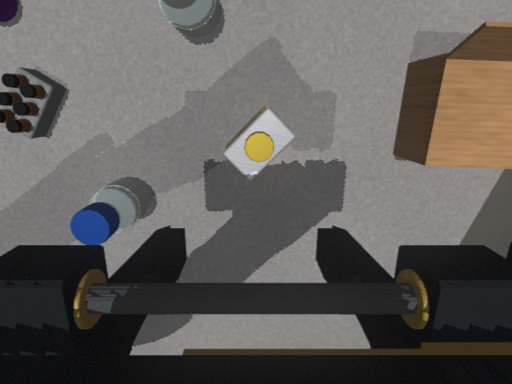

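The wrist view shows the can's white top, with corners near (266,108), (294,136), (252,178) and (225,152), and its yellow cap at (259,147). The blue cap is at (95,224). A brown box stands to the right, with its near edge at column 396.

```bash
python3 - <<'E'
from plant import r
from loc import *
c=dict(np.load('w2.npz')); im=cv2.cvtColor(cv2.imread('pics/w2.png'),cv2.COLOR_BGR2RGB)
h=cv2.cvtColor(im,cv2.COLOR_RGB2HSV)
m=np.zeros((384,512),bool); sub=h[95:190,215:305]
yel=(sub[...,0]>18)&(sub[...,0]<34)&(sub[...,1]>110)
m[95:190,215:305]=((sub[...,2]>175)&(sub[...,1]<60))|yel
n,lab,st,_=cv2.connectedComponentsWithStats(m.astype(np.uint8)); m=lab==1+np.argmax(st[1:,4])
y,x=np.nonzero(m); hu=cv2.convexHull(np.c_[x,y].astype(np.float32))[:,0]
W=np.array([ray(c,u,.095)[:2] for u in hu]); print('can top',m.sum(),cv2.minAreaRect((W*1000).astype(np.float32)))
for u in((266,108),(294,136),(252,178),(225,152)): print(ray(c,u,.095).round(4))
yc=colmask(im,(215,95,305,190),'y'); print('cap',fit([c],[yc],ring(.014,[.11]),(.49,-.43))[0])
bc=colmask(im,(60,190,160,250),'b'); print('blue cap',fit([c],[bc],ring(.02,[.11,.084]),(.36,-.29))[0])
for z in (0,.1): print('box',ray(c,(396,155),z).round(3),ray(c,(425,165),z).round(3))
s=r.get_state(); print(s['tool_pos'])
E
```

```text
can top 2127 ((491.4864501953125, -426.1072998046875), (35.95237731933594, 59.69403076171875), 65.06916046142578)
[ 0.5259 -0.4212  0.095 ]
[ 0.5104 -0.4555  0.095 ]
[ 0.4579 -0.4311  0.095 ]
[ 0.4738 -0.3976  0.095 ]
cap [ 0.49152744 -0.42616123]
blue cap [ 0.35892014 -0.29329656]
box [ 0.527 -0.605  0.   ] [ 0.527 -0.647  0.   ]
box [ 0.526 -0.554  0.1  ] [ 0.527 -0.585  0.1  ]
[ 0.45498027 -0.43113594  0.23862709]
```

```bash
python3 -m jog '[{"wx":0,"wy":0,"wz":-0.055,"dx":0.02,"dy":0.003,"dz":0,"hand":0.2},{"wx":0,"wy":0,"wz":-0.055,"dx":0.02,"dy":0.003,"dz":0,"hand":0.2},{"wx":0,"wy":0,"wz":-0.055,"dx":0.02,"dy":0.003,"dz":0,"hand":0.2},{"wx":0,"wy":0,"wz":-0.055,"dx":0.02,"dy":0.003,"dz":0,"hand":0.2},{"wx":0,"wy":0,"wz":-0.055,"dx":0.02,"dy":0.003,"dz":0,"hand":0.2}]' >/dev/null; python3 -m jog '[{"wx":0,"wy":0,"wz":-0.055,"dx":0.02,"dy":0.003,"dz":0,"hand":0.2},{"wx":0,"wy":0,"wz":-0.055,"dx":0.025,"dy":0.003,"dz":0,"hand":0.2},{"wx":0,"wy":0,"wz":0,"dx":0,"dy":0,"dz":-0.13,"hand":0.2},{"wx":0,"wy":0,"wz":0,"dx":0,"dy":0,"dz":-0.13,"hand":0.2},{"wx":0,"wy":0,"wz":0,"dx":0,"dy":0,"dz":-0.13,"hand":0.2}]'>/dev/null; python3 -m jog '[{"wx":0,"wy":0,"wz":0,"dx":0,"dy":0,"dz":0,"hand":0.2},{"wx":0,"wy":0,"wz":0,"dx":0,"dy":0,"dz":0,"hand":0.2},{"wx":0,"wy":0,"wz":0,"dx":0,"dy":0,"dz":0,"hand":0.2}]'
cat > st.py <<'E'
import sys,numpy as np
from plant import r
from scipy.spatial.transform import Rotation as R
s=r.get_state(); m=R.from_quat(s['eef_rot']).as_matrix()
y=np.degrees(np.arctan2(m[1,1],m[0,1]))%180
print('t',round(s['clock'],2),'pos',np.round(s['tool_pos'],4),'closeline',y.round(1),'tilt',m[:2,2].round(4),'open',round(s['opening'],3),'ff',round(s['finger_force'],1),'F',np.round(s['contact_force'],1),'q7',round(s['q'][6],2))
a=[float(v) for v in sys.argv[1:]]
if a:
    d=(np.array(a[:3])-s['tool_pos'])/.25; w=(a[3]-y+90)%180-90 if len(a)>3 else 0
    # tilt correction rotation vector: rotates tool z to (0,0,-1)
    t=np.cross(m[:,2],[0,0,-1])/2
    print('units d',d.round(3),'wz',round(np.radians(w)/2,3),'tiltcorr',t[:2].round(4))
E
python3 st.py .4915 -.4261 .0563 65
```

```text
clock: 3.12
tool_pos: [0.491, -0.4281, 0.143]
eef_rot: [0.976, -0.219, 0.001, 0.001]
contact_force: [0.1, 1.0, 0.6]
opening: 0.801
finger_force: 0.0
t 3.12 pos [ 0.491  -0.4281  0.143 ] closeline 64.7 tilt [ 0.0015 -0.0023] open 0.801 ff 0.0 F [0.1 1.  0.6] q7 -1.32
units d [ 0.002  0.008 -0.347] wz 0.003 tiltcorr [0.0012 0.0007]
```

```bash
python3 -m jog '[{"wx":0,"wy":0,"wz":0,"dx":0.002,"dy":0.008,"dz":-0.12,"hand":0.2},{"wx":0,"wy":0,"wz":0,"dx":0,"dy":0,"dz":-0.12,"hand":0.2},{"wx":0,"wy":0,"wz":0,"dx":0,"dy":0,"dz":-0.1,"hand":0.2},{"wx":0,"wy":0,"wz":0,"dx":0,"dy":0,"dz":0,"hand":0.2},{"wx":0,"wy":0,"wz":0,"dx":0,"dy":0,"dz":0,"hand":0.2}]' 25 >/dev/null; python3 -m jog '[{"wx":0,"wy":0,"wz":0,"dx":0,"dy":0,"dz":0,"hand":1},{"wx":0,"wy":0,"wz":0,"dx":0,"dy":0,"dz":0,"hand":1},{"wx":0,"wy":0,"wz":0,"dx":0,"dy":0,"dz":0,"hand":1},{"wx":0,"wy":0,"wz":0,"dx":0,"dy":0,"dz":0,"hand":1},{"wx":0,"wy":0,"wz":0,"dx":0,"dy":0,"dz":0,"hand":1}]'>/dev/null; python3 -m jog '[{"wx":0,"wy":0,"wz":0,"dx":0,"dy":0,"dz":0,"hand":1},{"wx":0,"wy":0,"wz":0,"dx":0,"dy":0,"dz":0,"hand":1}]'>/dev/null; python3 st.py .496 .4444 .19 131.2
```

```text
t 4.12 pos [ 0.4921 -0.4247  0.0572] closeline 64.8 tilt [ 0.0011 -0.0012] open 0.455 ff 24.9 F [-0.8 -1.1  5.4] q7 -1.32
units d [0.016 3.476 0.531] wz 0.58 tiltcorr [0.0006 0.0005]
```

```bash
python3 -m jog '[{"wx":0,"wy":0,"wz":0,"dx":0,"dy":0,"dz":0.05,"hand":1},{"wx":0,"wy":0,"wz":0,"dx":0,"dy":0,"dz":0.12,"hand":1},{"wx":0,"wy":0,"wz":0,"dx":0,"dy":0,"dz":0.14,"hand":1},{"wx":0,"wy":0,"wz":0,"dx":0,"dy":0,"dz":0.14,"hand":1},{"wx":0,"wy":0,"wz":0,"dx":0,"dy":0,"dz":0.12,"hand":1}]'>/dev/null
python3 -m jog '[{"wx":0,"wy":0,"wz":0.02,"dx":0,"dy":0.05,"dz":0,"hand":1},{"wx":0,"wy":0,"wz":0.022,"dx":0,"dy":0.1,"dz":0,"hand":1},{"wx":0,"wy":0,"wz":0.022,"dx":0,"dy":0.13,"dz":0,"hand":1},{"wx":0,"wy":0,"wz":0.022,"dx":0,"dy":0.13,"dz":0,"hand":1},{"wx":0,"wy":0,"wz":0.022,"dx":0,"dy":0.13,"dz":0,"hand":1}]'; python3 st.py .496 .4444 .2 131.2
```

```text
clock: 4.95
tool_pos: [0.4908, -0.2874, 0.1989]
eef_rot: [0.994, -0.111, -0.001, -0.0]
contact_force: [0.0, -0.0, -2.2]
opening: 0.45
finger_force: 24.9
t 4.95 pos [ 0.4908 -0.2874  0.1989] closeline 77.2 tilt [-0.001   0.0006] open 0.45 ff 24.9 F [ 0.  -0.  -2.2] q7 -1.33
units d [0.021 2.927 0.005] wz 0.471 tiltcorr [-0.0003 -0.0005]
```

```bash
python3 -m jog '[{"wx":0,"wy":0,"wz":0.023,"dx":0.001,"dy":0.14,"dz":0,"hand":1},{"wx":0,"wy":0,"wz":0.023,"dx":0.001,"dy":0.14,"dz":0,"hand":1},{"wx":0,"wy":0,"wz":0.023,"dx":0.001,"dy":0.14,"dz":0,"hand":1},{"wx":0,"wy":0,"wz":0.023,"dx":0.001,"dy":0.14,"dz":0,"hand":1},{"wx":0,"wy":0,"wz":0.023,"dx":0.001,"dy":0.14,"dz":0,"hand":1}]'>/dev/null
python3 -m jog '[{"wx":0,"wy":0,"wz":0.023,"dx":0.001,"dy":0.14,"dz":0,"hand":1},{"wx":0,"wy":0,"wz":0.023,"dx":0.001,"dy":0.14,"dz":0,"hand":1},{"wx":0,"wy":0,"wz":0.023,"dx":0.001,"dy":0.14,"dz":0,"hand":1},{"wx":0,"wy":0,"wz":0.023,"dx":0.001,"dy":0.14,"dz":0,"hand":1},{"wx":0,"wy":0,"wz":0.023,"dx":0.001,"dy":0.14,"dz":0,"hand":1}]'>/dev/null
python3 -m jog '[{"wx":0,"wy":0,"wz":0.023,"dx":0.001,"dy":0.14,"dz":0,"hand":1},{"wx":0,"wy":0,"wz":0.023,"dx":0.001,"dy":0.14,"dz":0,"hand":1},{"wx":0,"wy":0,"wz":0.023,"dx":0.001,"dy":0.14,"dz":0,"hand":1},{"wx":0,"wy":0,"wz":0.023,"dx":0.001,"dy":0.14,"dz":0,"hand":1},{"wx":0,"wy":0,"wz":0.023,"dx":0.001,"dy":0.14,"dz":0,"hand":1}]'>/dev/null
python3 -m jog '[{"wx":0,"wy":0,"wz":0.023,"dx":0.001,"dy":0.14,"dz":0,"hand":1},{"wx":0,"wy":0,"wz":0.023,"dx":0.001,"dy":0.13,"dz":0,"hand":1},{"wx":0,"wy":0,"wz":0.023,"dx":0.001,"dy":0.09,"dz":0,"hand":1},{"wx":0,"wy":0,"wz":0.02,"dx":0,"dy":0.03,"dz":0,"hand":1},{"wx":0,"wy":0,"wz":0,"dx":0,"dy":0,"dz":0,"hand":1}]'
python3 -m jog '[{"wx":0,"wy":0,"wz":0,"dx":0,"dy":0,"dz":0,"hand":1},{"wx":0,"wy":0,"wz":0,"dx":0,"dy":0,"dz":0,"hand":1}]'>/dev/null
python3 st.py .496 .4444 .2 131.2
python3 - <<'E'
from plant import r
import cv2,numpy as np
c=r.camera_info("wrist");i=r.snapshot("wrist");cv2.imwrite("pics/w3.png",cv2.cvtColor(i,cv2.COLOR_RGB2BGR))
np.savez("w3.npz",mtx=c['mtx'],R=c['R'],t=c['t'])
E
```

```text
clock: 6.62
tool_pos: [0.495, 0.3359, 0.1986]
eef_rot: [0.948, 0.319, -0.0, -0.001]
contact_force: [-0.7, -0.4, -4.2]
opening: 0.45
finger_force: 24.9
t 6.78 pos [0.4965 0.3304 0.1986] closeline 126.7 tilt [-0.0005 -0.003 ] open 0.452 ff 24.9 F [ 0.  -0.5 -2.9] q7 -1.7
units d [-0.002  0.456  0.006] wz 0.039 tiltcorr [ 0.0015 -0.0002]
```

View pics/w3.png

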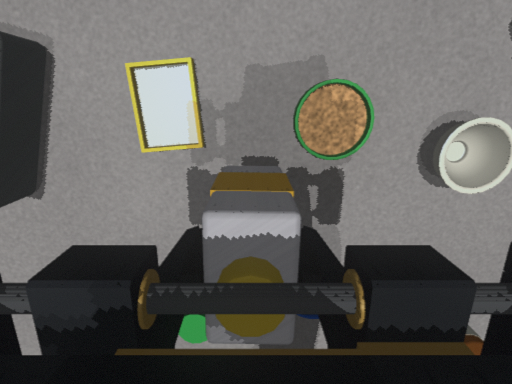

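The can is held upright. The tray is ahead at about (165,105), with the green dish at (334,118), and a dark box edge is at column 50.

```bash
python3 - <<'E'
from loc import *
c=dict(np.load('w3.npz')); im=cv2.cvtColor(cv2.imread('pics/w3.png'),cv2.COLOR_BGR2RGB)
m=colmask(im,(115,45,215,165),'y',90); y,x=np.nonzero(m); hu=cv2.convexHull(np.c_[x,y].astype(np.float32))[:,0]
W=np.array([ray(c,u,.012)[:2] for u in hu]); print('tray',m.sum(),cv2.minAreaRect((W*1000).astype(np.float32)))
g=colmask(im,(285,70,385,165),'g',80,30); print('green',g.sum(),fit([c],[g],ring(.043,[.004,.016]),(.59,.29))[0])
print('box',[ray(c,(45,190),z).round(3) for z in(0,.1)])
E
python3 st.py .496 .4444 .2 131.2
```

```text
tray 1655 ((496.70550537109375, 443.1876220703125), (93.17237854003906, 71.00665283203125), 41.489200592041016)
green 1180 [0.59311799 0.28952654]
box [array([0.326, 0.511, 0.   ]), array([0.392, 0.47 , 0.1  ])]
t 6.83 pos [0.4966 0.3305 0.1987] closeline 126.7 tilt [-0.0003 -0.0026] open 0.452 ff 24.9 F [-0.5  0.3 -3. ] q7 -1.7
units d [-0.003  0.455  0.005] wz 0.04 tiltcorr [ 0.0013 -0.0002]
```

```bash
python3 -m jog '[{"wx":0,"wy":0,"wz":0.01,"dx":0,"dy":0.06,"dz":0,"hand":1},{"wx":0,"wy":0,"wz":0.01,"dx":0,"dy":0.12,"dz":0,"hand":1},{"wx":0,"wy":0,"wz":0.01,"dx":0,"dy":0.12,"dz":0,"hand":1},{"wx":0,"wy":0,"wz":0.01,"dx":0,"dy":0.1,"dz":0,"hand":1},{"wx":0,"wy":0,"wz":0,"dx":0,"dy":0.05,"dz":0,"hand":1}]'>/dev/null
python3 -m jog '[{"wx":0,"wy":0,"wz":0,"dx":0,"dy":0,"dz":-0.05,"hand":1},{"wx":0,"wy":0,"wz":0,"dx":0,"dy":0,"dz":-0.12,"hand":1},{"wx":0,"wy":0,"wz":0,"dx":0,"dy":0,"dz":-0.12,"hand":1},{"wx":0,"wy":0,"wz":0,"dx":0,"dy":0,"dz":-0.1,"hand":1},{"wx":0,"wy":0,"wz":0,"dx":0,"dy":0,"dz":0,"hand":1}]'>/dev/null
python3 -m jog '[{"wx":0,"wy":0,"wz":0,"dx":0,"dy":0,"dz":0,"hand":1},{"wx":0,"wy":0,"wz":0,"dx":0,"dy":0,"dz":0,"hand":1}]'>/dev/null
python3 st.py .4965 .4437 .0617 131.4
```

```text
t 7.83 pos [0.4976 0.4458 0.1029] closeline 131.4 tilt [0.0021 0.0013] open 0.456 ff 24.9 F [ 0.1 -0.5 -2.4] q7 -1.76
units d [-0.004 -0.008 -0.165] wz 0.0 tiltcorr [-0.0006  0.001 ]
```

```bash
python3 -m jog '[{"wx":0,"wy":0,"wz":0,"dx":-0.004,"dy":-0.008,"dz":-0.05,"hand":1},{"wx":0,"wy":0,"wz":0,"dx":0,"dy":0,"dz":-0.06,"hand":1},{"wx":0,"wy":0,"wz":0,"dx":0,"dy":0,"dz":-0.035,"hand":1},{"wx":0,"wy":0,"wz":0,"dx":0,"dy":0,"dz":-0.012,"hand":1},{"wx":0,"wy":0,"wz":0,"dx":0,"dy":0,"dz":-0.006,"hand":1}]'>/dev/null
python3 -m jog '[{"wx":0,"wy":0,"wz":0,"dx":0,"dy":0,"dz":0,"hand":1},{"wx":0,"wy":0,"wz":0,"dx":0,"dy":0,"dz":0,"hand":1},{"wx":0,"wy":0,"wz":0,"dx":0,"dy":0,"dz":0,"hand":1}]'>/dev/null
python3 st.py .4965 .4437 .0617 131.4
```

```text
t 8.5 pos [0.4957 0.4444 0.0613] closeline 131.5 tilt [0.0012 0.0011] open 0.45 ff 24.9 F [-0.   0.1 -2.4] q7 -1.77
units d [ 0.003 -0.003  0.001] wz -0.001 tiltcorr [-0.0006  0.0006]
```

```bash
for i in 1; do python3 -m jog '[{"wx":0,"wy":0,"wz":0,"dx":0,"dy":0,"dz":-0.004,"hand":1},{"wx":0,"wy":0,"wz":0,"dx":0,"dy":0,"dz":0,"hand":1}]' | grep -E 'pos|contact'; python3 -m jog '[{"wx":0,"wy":0,"wz":0,"dx":0,"dy":0,"dz":-0.004,"hand":1},{"wx":0,"wy":0,"wz":0,"dx":0,"dy":0,"dz":0,"hand":1}]' | grep -E 'pos|contact'; done
```

```text
tool_pos: [0.4958, 0.4444, 0.0613]
contact_force: [-2.0, -2.2, 5.7]
tool_pos: [0.4961, 0.4444, 0.0611]
contact_force: [-1.8, -2.5, 12.0]
```

```bash
python3 -m jog '[{"wx":0,"wy":0,"wz":0,"dx":0,"dy":0,"dz":0.004,"hand":0.2},{"wx":0,"wy":0,"wz":0,"dx":0,"dy":0,"dz":0,"hand":0.2},{"wx":0,"wy":0,"wz":0,"dx":0,"dy":0,"dz":0,"hand":0.2},{"wx":0,"wy":0,"wz":0,"dx":0,"dy":0,"dz":0,"hand":0.2},{"wx":0,"wy":0,"wz":0,"dx":0,"dy":0,"dz":0.02,"hand":0.2}]'
python3 -m jog '[{"wx":0,"wy":0,"wz":0,"dx":0,"dy":0,"dz":0.1,"hand":0.2},{"wx":0,"wy":0,"wz":0,"dx":0,"dy":0,"dz":0.13,"hand":0.2},{"wx":0,"wy":0,"wz":0,"dx":0,"dy":0,"dz":0.14,"hand":0.2},{"wx":0,"wy":0,"wz":0,"dx":0,"dy":0,"dz":0.14,"hand":0.2},{"wx":0,"wy":0,"wz":0,"dx":0,"dy":0,"dz":0.06,"hand":0.2}]'>/dev/null
python3 st.py .3602 .2929 .14 131
python3 - <<'E'
from plant import r
import cv2,numpy as np
for n in('wrist','side','scene'):
    c=r.camera_info(n);i=r.snapshot(n);cv2.imwrite(f"pics/{n}4.png",cv2.cvtColor(i,cv2.COLOR_RGB2BGR))
    np.savez(f"{n}4.npz",mtx=c['mtx'],R=c['R'],t=c['t'])
a=cv2.imread('pics/wrist4.png');b=cv2.imread('pics/side4.png');cv2.imwrite('pics/c4.png',cv2.resize(np.vstack([a,b]),(400,600)))
E
```

```text
clock: 9.25
tool_pos: [0.4946, 0.4435, 0.0636]
eef_rot: [0.935, 0.354, -0.001, 0.0]
contact_force: [-0.8, -0.0, 0.5]
opening: 0.794
finger_force: 0.0
t 9.67 pos [0.4969 0.4457 0.2123] closeline 131.5 tilt [0.0054 0.0055] open 0.803 ff 0.0 F [ 0.8  0.4 -0.4] q7 -1.74
units d [-0.547 -0.611 -0.289] wz -0.004 tiltcorr [-0.0027  0.0027]
```

View pics/c4.png

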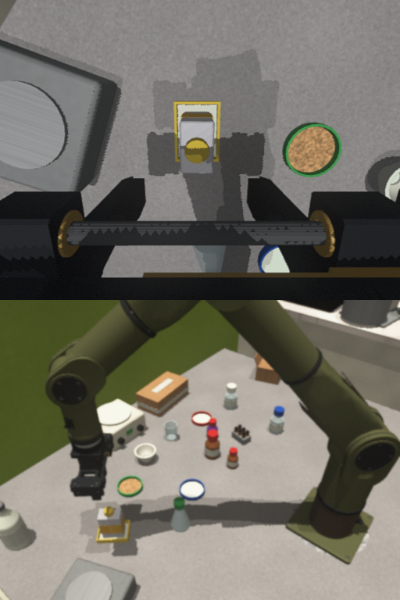

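The can now stands in the tray, at wrist-view pixel (252,185) at full size. Next is the flask: I'll look at it from the wrist first.

```bash
python3 -m jog '[{"wx":-0.002,"wy":0.002,"wz":0,"dx":-0.06,"dy":-0.07,"dz":0,"hand":0.2},{"wx":0,"wy":0,"wz":0,"dx":-0.1,"dy":-0.11,"dz":0,"hand":0.2},{"wx":0,"wy":0,"wz":0,"dx":-0.1,"dy":-0.11,"dz":0,"hand":0.2},{"wx":0,"wy":0,"wz":0,"dx":-0.1,"dy":-0.11,"dz":0,"hand":0.2},{"wx":0,"wy":0,"wz":0,"dx":-0.1,"dy":-0.11,"dz":0,"hand":0.2}]'>/dev/null
python3 -m jog '[{"wx":0,"wy":0,"wz":0,"dx":-0.1,"dy":-0.11,"dz":0,"hand":0.2},{"wx":0,"wy":0,"wz":0,"dx":-0.08,"dy":-0.09,"dz":0,"hand":0.2},{"wx":0,"wy":0,"wz":0,"dx":0,"dy":0,"dz":0,"hand":0.2},{"wx":0,"wy":0,"wz":0,"dx":0,"dy":0,"dz":0,"hand":0.2},{"wx":0,"wy":0,"wz":0,"dx":0,"dy":0,"dz":0,"hand":0.2}]'>/dev/null
python3 - <<'E'
from plant import r
from loc import *
c=r.camera_info('wrist'); im=r.snapshot('wrist'); cv2.imwrite("pics/w5.png",cv2.cvtColor(im,cv2.COLOR_RGB2BGR))
g=colmask(im,(60,20,420,330),'g',90,30); b=mbb(g); y,x=np.nonzero(g)
print(b,g.sum(),fit([c],[g],ring(.0165,[.09,.114]),(.36,.29)),ray(c,mc(g),.114))
d=colmask(im,(0,0,511,330),'b',90,40); print('blue',mbb(d),d.sum(),fit([c],[d],ring(.043,[.004,.016]),(.42,.17)))
E
python3 st.py .3602 .2929 .14 131
```

```text
[224.5 126.5 266.5 168.5] 1334 (array([0.35977006, 0.29331458]), array([-8.10140847e-07, -4.83187250e-07])) [0.36063728 0.2939571  0.114     ]
blue [322.5 131.5 399.5 204.5] 1118 (array([0.41859511, 0.16837124]), array([-1.09333939e-07, -1.74445643e-06]))
t 10.7 pos [0.3359 0.2675 0.2065] closeline 131.5 tilt [-0.0037 -0.0033] open 0.798 ff 0.0 F [ 0.2 -0.3  0.3] q7 -1.78
units d [ 0.097  0.102 -0.266] wz -0.004 tiltcorr [ 0.0017 -0.0019]
```

View pics/w5.png

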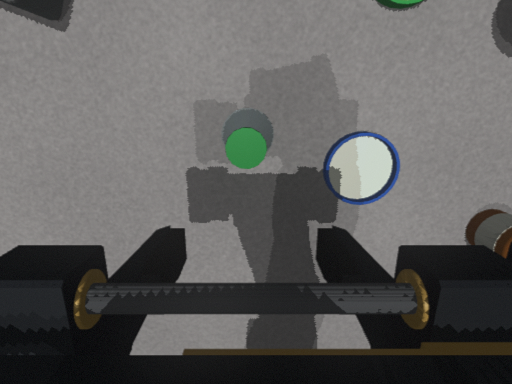

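The wrist view agrees: the stopper at (246,148) gives (.360,.2935), and the blue dish at (361,168) matches the earlier measurement.

```bash
python3 -m jog '[{"wx":0.002,"wy":-0.002,"wz":0,"dx":0.048,"dy":0.052,"dz":0,"hand":0.2},{"wx":0,"wy":0,"wz":0,"dx":0.048,"dy":0.052,"dz":-0.03,"hand":0.2},{"wx":0,"wy":0,"wz":0,"dx":0,"dy":0,"dz":-0.12,"hand":0.2},{"wx":0,"wy":0,"wz":0,"dx":0,"dy":0,"dz":-0.11,"hand":0.2},{"wx":0,"wy":0,"wz":0,"dx":0,"dy":0,"dz":0,"hand":0.2}]'>/dev/null
python3 -m jog '[{"wx":0,"wy":0,"wz":0,"dx":0,"dy":0,"dz":0,"hand":0.2},{"wx":0,"wy":0,"wz":0,"dx":0,"dy":0,"dz":0,"hand":0.2}]'>/dev/null
python3 st.py .360 .2935 .0833 131
```

```text
t 11.28 pos [0.3597 0.2931 0.1425] closeline 131.5 tilt [0.0006 0.0006] open 0.799 ff 0.0 F [ 0.2 -0.6 -0.9] q7 -1.8
units d [ 0.001  0.002 -0.237] wz -0.004 tiltcorr [-0.0003  0.0003]
```

```bash
python3 -m jog '[{"wx":0,"wy":0,"wz":0,"dx":0.001,"dy":0.002,"dz":-0.1,"hand":0.2},{"wx":0,"wy":0,"wz":0,"dx":0,"dy":0,"dz":-0.1,"hand":0.2},{"wx":0,"wy":0,"wz":0,"dx":0,"dy":0,"dz":-0.037,"hand":0.2},{"wx":0,"wy":0,"wz":0,"dx":0,"dy":0,"dz":0,"hand":0.2},{"wx":0,"wy":0,"wz":0,"dx":0,"dy":0,"dz":0,"hand":0.2}]' 20 >/dev/null; python3 -m jog '[{"wx":0,"wy":0,"wz":0,"dx":0,"dy":0,"dz":0,"hand":1},{"wx":0,"wy":0,"wz":0,"dx":0,"dy":0,"dz":0,"hand":1},{"wx":0,"wy":0,"wz":0,"dx":0,"dy":0,"dz":0,"hand":1},{"wx":0,"wy":0,"wz":0,"dx":0,"dy":0,"dz":0,"hand":1},{"wx":0,"wy":0,"wz":0,"dx":0,"dy":0,"dz":0,"hand":1}]'>/dev/null; python3 -m jog '[{"wx":0,"wy":0,"wz":0,"dx":0,"dy":0,"dz":0,"hand":1},{"wx":0,"wy":0,"wz":0,"dx":0,"dy":0,"dz":0,"hand":1},{"wx":0,"wy":0,"wz":0,"dx":0,"dy":0,"dz":0,"hand":1}]'>/dev/null; python3 st.py .593 .290 .2 131
```

```text
t 12.37 pos [0.3594 0.2932 0.0829] closeline 131.5 tilt [0.0002 0.0004] open 0.349 ff 19.8 F [-0.8  0.5  3.2] q7 -1.82
units d [ 0.934 -0.013  0.468] wz -0.004 tiltcorr [-0.0002  0.0001]
```

```bash
python3 -m jog '[{"wx":0,"wy":0,"wz":0,"dx":0,"dy":0,"dz":0.04,"hand":1},{"wx":0,"wy":0,"wz":0,"dx":0,"dy":0,"dz":0.08,"hand":1},{"wx":0,"wy":0,"wz":0,"dx":0.04,"dy":0,"dz":0.08,"hand":1},{"wx":0,"wy":0,"wz":0,"dx":0.08,"dy":-0.002,"dz":0.04,"hand":1},{"wx":0,"wy":0,"wz":0,"dx":0.11,"dy":-0.002,"dz":0,"hand":1}]'
python3 -m jog '[{"wx":0,"wy":0,"wz":0,"dx":0.11,"dy":-0.002,"dz":0,"hand":1},{"wx":0,"wy":0,"wz":0,"dx":0.11,"dy":-0.002,"dz":0,"hand":1},{"wx":0,"wy":0,"wz":0,"dx":0.11,"dy":-0.002,"dz":0,"hand":1},{"wx":0,"wy":0,"wz":0,"dx":0.11,"dy":-0.002,"dz":0,"hand":1},{"wx":0,"wy":0,"wz":0,"dx":0.11,"dy":-0.001,"dz":0,"hand":1}]'>/dev/null
python3 -m jog '[{"wx":0,"wy":0,"wz":0,"dx":0.09,"dy":0,"dz":0,"hand":1},{"wx":0,"wy":0,"wz":0,"dx":0.05,"dy":0,"dz":0,"hand":1},{"wx":0,"wy":0,"wz":0,"dx":0.014,"dy":0,"dz":0,"hand":1},{"wx":0,"wy":0,"wz":0,"dx":0,"dy":0,"dz":0,"hand":1},{"wx":0,"wy":0,"wz":0,"dx":0,"dy":0,"dz":0,"hand":1}]'>/dev/null
python3 st.py .593 .290 .0869 131
```

```text
clock: 12.78
tool_pos: [0.4162, 0.2926, 0.1446]
eef_rot: [0.935, 0.355, 0.0, -0.0]
contact_force: [0.1, 0.2, -1.7]
opening: 0.349
finger_force: 20.0
t 13.62 pos [0.5913 0.2896 0.1421] closeline 131.5 tilt [-0.0024 -0.0008] open 0.351 ff 20.0 F [-0.4  0.2 -2.1] q7 -1.53
units d [ 0.007  0.001 -0.221] wz -0.004 tiltcorr [ 0.0004 -0.0012]
```

```bash
python3 -m jog '[{"wx":0,"wy":-0.001,"wz":0,"dx":0.006,"dy":0.001,"dz":-0.06,"hand":1},{"wx":0,"wy":0,"wz":0,"dx":0,"dy":0,"dz":-0.07,"hand":1},{"wx":0,"wy":0,"wz":0,"dx":0,"dy":0,"dz":-0.05,"hand":1},{"wx":0,"wy":0,"wz":0,"dx":0,"dy":0,"dz":-0.024,"hand":1},{"wx":0,"wy":0,"wz":0,"dx":0,"dy":0,"dz":-0.008,"hand":1}]'>/dev/null
python3 -m jog '[{"wx":0,"wy":0,"wz":0,"dx":0,"dy":0,"dz":-0.004,"hand":1},{"wx":0,"wy":0,"wz":0,"dx":0,"dy":0,"dz":0,"hand":1},{"wx":0,"wy":0,"wz":0,"dx":0,"dy":0,"dz":0,"hand":1}]'>/dev/null
python3 st.py .593 .290 .0869 131
python3 -m jog '[{"wx":0,"wy":0,"wz":0,"dx":0,"dy":0,"dz":-0.004,"hand":1},{"wx":0,"wy":0,"wz":0,"dx":0,"dy":0,"dz":0,"hand":1}]' | grep -E 'pos|contact'
```

```text
t 14.28 pos [0.5949 0.2902 0.0896] closeline 131.5 tilt [0.0033 0.0006] open 0.354 ff 20.0 F [ 0.3  0.2 -1.3] q7 -1.54
units d [-0.008 -0.001 -0.011] wz -0.004 tiltcorr [-0.0003  0.0016]
tool_pos: [0.5947, 0.2901, 0.0882]
contact_force: [-0.2, 0.1, -1.3]
```

```bash
python3 -m jog '[{"wx":0,"wy":0.001,"wz":0,"dx":-0.006,"dy":0,"dz":-0.004,"hand":1},{"wx":0,"wy":0,"wz":0,"dx":0,"dy":0,"dz":0,"hand":1}]' | grep -E 'pos|contact'
python3 -m jog '[{"wx":0,"wy":0,"wz":0,"dx":0,"dy":0,"dz":-0.004,"hand":1},{"wx":0,"wy":0,"wz":0,"dx":0,"dy":0,"dz":0,"hand":1}]' | grep -E 'pos|contact'
```

```text
tool_pos: [0.5931, 0.2901, 0.0871]
contact_force: [0.0, -1.2, -0.6]
tool_pos: [0.5934, 0.2903, 0.087]
contact_force: [-1.9, -0.8, 6.1]
```

```bash
python3 -m jog '[{"wx":0,"wy":0,"wz":0,"dx":0,"dy":0,"dz":0.003,"hand":0.25},{"wx":0,"wy":0,"wz":0,"dx":0,"dy":0,"dz":0,"hand":0.25},{"wx":0,"wy":0,"wz":0,"dx":0,"dy":0,"dz":0,"hand":0.25},{"wx":0,"wy":0,"wz":0,"dx":0,"dy":0,"dz":0,"hand":0.25},{"wx":0,"wy":0,"wz":0,"dx":0,"dy":0,"dz":0.03,"hand":0.25}]' | grep -E 'pos|contact|open'
python3 -m jog '[{"wx":0,"wy":0,"wz":0,"dx":0,"dy":0,"dz":0.1,"hand":0.25},{"wx":0,"wy":0,"wz":0,"dx":0,"dy":0,"dz":0.14,"hand":0.25},{"wx":0,"wy":0,"wz":0,"dx":0,"dy":0,"dz":0.14,"hand":0.25},{"wx":0,"wy":0,"wz":-0.035,"dx":-0.068,"dy":-0.1,"dz":0.05,"hand":0.25},{"wx":0,"wy":0,"wz":-0.035,"dx":-0.068,"dy":-0.138,"dz":0,"hand":0.25}]'>/dev/null
python3 -m jog '[{"wx":0,"wy":0,"wz":-0.035,"dx":-0.068,"dy":-0.138,"dz":0,"hand":0.25},{"wx":0,"wy":0,"wz":-0.035,"dx":-0.068,"dy":-0.138,"dz":0,"hand":0.25},{"wx":0,"wy":0,"wz":-0.035,"dx":-0.068,"dy":-0.138,"dz":0,"hand":0.25},{"wx":0,"wy":0,"wz":-0.035,"dx":-0.068,"dy":-0.138,"dz":0,"hand":0.25},{"wx":0,"wy":0,"wz":-0.035,"dx":-0.068,"dy":-0.138,"dz":0,"hand":0.25}]'>/dev/null
python3 -m jog '[{"wx":0,"wy":0,"wz":-0.035,"dx":-0.068,"dy":-0.138,"dz":0,"hand":0.25},{"wx":0,"wy":0,"wz":-0.035,"dx":-0.068,"dy":-0.138,"dz":0,"hand":0.25},{"wx":0,"wy":0,"wz":0,"dx":0,"dy":0,"dz":0,"hand":0.25},{"wx":0,"wy":0,"wz":0,"dx":0,"dy":0,"dz":0,"hand":0.25},{"wx":0,"wy":0,"wz":0,"dx":0,"dy":0,"dz":0,"hand":0.25}]'>/dev/null
python3 st.py .4725 -.014 .14 95
python3 - <<'E'
from plant import r
import cv2,numpy as np
c=r.camera_info("wrist");i=r.snapshot("wrist");cv2.imwrite("pics/w6.png",cv2.cvtColor(i,cv2.COLOR_RGB2BGR))
np.savez("w6.npz",mtx=c['mtx'],R=c['R'],t=c['t'])
E
```

```text
tool_pos: [0.5919, 0.2893, 0.0927]
contact_force: [-0.8, 0.2, -0.2]
opening: 0.703
t 16.45 pos [ 0.4409 -0.0105  0.202 ] closeline 95.4 tilt [0.0019 0.0007] open 0.751 ff 0.0 F [-0.2  0.3 -0.2] q7 -1.62
units d [ 0.127 -0.014 -0.248] wz -0.004 tiltcorr [-0.0003  0.0009]
```

View pics/w6.png

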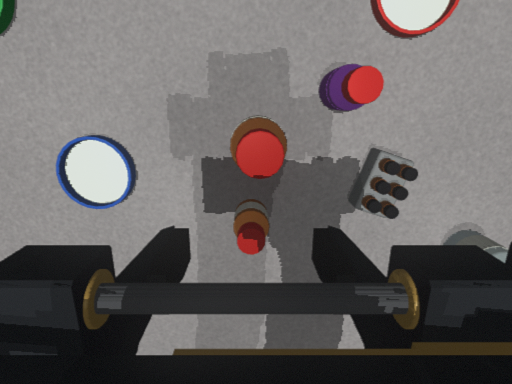

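Three candidates show: large amber at (260,154), small amber at (251,238) and purple at (364,84). The large amber is the target, since purple is excluded and it is the larger of the other two. I'll measure it and view an enlarged crop to confirm.

```bash
python3 - <<'E'
from loc import *
c=dict(np.load('w6.npz')); im=cv2.cvtColor(cv2.imread('pics/w6.png'),cv2.COLOR_BGR2RGB)
for n,b,p in(('big',(225,120,295,190),ring(.02,[.084,.11])),('small',(232,218,272,258),ring(.014,[.06,.078])),('purple',(340,60,390,108),ring(.014,[.06,.078]))):
    m=colmask(im,b,'r',130); print(n,fit([c],[m],p,(.45,0))[0].round(4),mbb(m))
m=colmask(im,(225,120,295,190),'r',130);b=mbb(m);P=bb(proj(c,ring(.02,[.084,.11])+np.r_[fit([c],[m],ring(.02,[.084,.11]),(.45,0))[0],0]));print('expected bbox 40mm cap',P.round(1))
cv2.imwrite('pics/crop6.png',cv2.resize(cv2.imread('pics/w6.png')[40:270,190:410],None,fx=2.5,fy=2.5))
E
```

```text
big [ 0.4736 -0.0157] [234.5 127.5 284.5 178.5]
small [ 0.3819 -0.0171] [236.5 221.5 264.5 253.5]
purple [ 0.5371 -0.1008] [341.5  65.5 383.5 103.5]
expected bbox 40mm cap [234.6 127.1 284.5 179. ]
```

View pics/crop6.png

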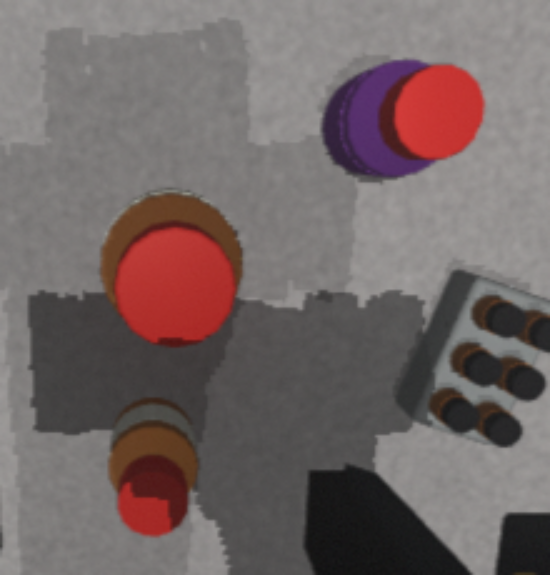

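The crop confirms it. The large amber bottle's cap matches the 40 mm size to within a pixel, the small amber is smaller and the third is purple. Its position is (.4735,-.0155).

```bash
python3 -m jog '[{"wx":0,"wy":0,"wz":0,"dx":0.065,"dy":-0.01,"dz":0,"hand":0.25},{"wx":0,"wy":0,"wz":0,"dx":0.065,"dy":-0.01,"dz":-0.04,"hand":0.25},{"wx":0,"wy":0,"wz":0,"dx":0,"dy":0,"dz":-0.12,"hand":0.25},{"wx":0,"wy":0,"wz":0,"dx":0,"dy":0,"dz":-0.09,"hand":0.25},{"wx":0,"wy":0,"wz":0,"dx":0,"dy":0,"dz":0,"hand":0.25}]'>/dev/null
python3 -m jog '[{"wx":0,"wy":0,"wz":0,"dx":0,"dy":0,"dz":0,"hand":0.25},{"wx":0,"wy":0,"wz":0,"dx":0,"dy":0,"dz":0,"hand":0.25}]'>/dev/null
python3 st.py .4735 -.0155 .0783 95
```

```text
t 17.08 pos [ 0.4732 -0.0151  0.1397] closeline 95.5 tilt [0.0012 0.0004] open 0.753 ff 0.0 F [ 0.4 -0.5  1.6] q7 -1.62
units d [ 0.001 -0.002 -0.246] wz -0.004 tiltcorr [-0.0002  0.0006]
```

```bash
python3 -m jog '[{"wx":0,"wy":0,"wz":0,"dx":0.001,"dy":-0.002,"dz":-0.1,"hand":0.25},{"wx":0,"wy":0,"wz":0,"dx":0,"dy":0,"dz":-0.1,"hand":0.25},{"wx":0,"wy":0,"wz":0,"dx":0,"dy":0,"dz":-0.046,"hand":0.25},{"wx":0,"wy":0,"wz":0,"dx":0,"dy":0,"dz":0,"hand":0.25},{"wx":0,"wy":0,"wz":0,"dx":0,"dy":0,"dz":0,"hand":0.25}]' 25 >/dev/null; python3 -m jog '[{"wx":0,"wy":0,"wz":0,"dx":0,"dy":0,"dz":0,"hand":1},{"wx":0,"wy":0,"wz":0,"dx":0,"dy":0,"dz":0,"hand":1},{"wx":0,"wy":0,"wz":0,"dx":0,"dy":0,"dz":0,"hand":1},{"wx":0,"wy":0,"wz":0,"dx":0,"dy":0,"dz":0,"hand":1},{"wx":0,"wy":0,"wz":0,"dx":0,"dy":0,"dz":0,"hand":1}]'>/dev/null; python3 -m jog '[{"wx":0,"wy":0,"wz":0,"dx":0,"dy":0,"dz":0,"hand":1},{"wx":0,"wy":0,"wz":0,"dx":0,"dy":0,"dz":0,"hand":1}]'>/dev/null; python3 st.py .6362 -.156 .2 95
```

```text
t 18.08 pos [ 0.4732 -0.0163  0.0781] closeline 95.4 tilt [0.0015 0.0003] open 0.443 ff 24.9 F [-0.5  1.5  6.2] q7 -1.63
units d [ 0.652 -0.559  0.488] wz -0.003 tiltcorr [-0.0001  0.0008]
```

```bash
python3 -m jog '[{"wx":0,"wy":0,"wz":0,"dx":0,"dy":0,"dz":0.04,"hand":1},{"wx":0,"wy":0,"wz":0,"dx":0,"dy":0,"dz":0.1,"hand":1},{"wx":0,"wy":0,"wz":0,"dx":0,"dy":0,"dz":0.13,"hand":1},{"wx":0,"wy":0,"wz":0,"dx":0,"dy":0,"dz":0.13,"hand":1},{"wx":0,"wy":0,"wz":0,"dx":0,"dy":0,"dz":0.08,"hand":1}]'
python3 -m jog '[{"wx":0,"wy":0,"wz":0,"dx":0.03,"dy":-0.03,"dz":0,"hand":1},{"wx":0,"wy":0,"wz":0,"dx":0.05,"dy":-0.06,"dz":0,"hand":1},{"wx":0,"wy":0,"wz":0,"dx":0.05,"dy":-0.04,"dz":0,"hand":1},{"wx":0,"wy":0,"wz":0,"dx":0,"dy":0,"dz":0,"hand":1},{"wx":0,"wy":0,"wz":0,"dx":0,"dy":0,"dz":0,"hand":1}]'>/dev/null
python3 - <<'E'
from plant import r
from loc import *
c=r.camera_info('wrist'); im=r.snapshot('wrist'); cv2.imwrite("pics/w7.png",cv2.cvtColor(im,cv2.COLOR_RGB2BGR))
p=bb(proj(c,ring(.043,[.004,.016])+np.r_[.6362,-.156,0])); print('expect',p.round(0))
b=[int(v) for v in (p[0]-12,max(p[1]-12,0),p[2]+12,p[3]+12)]
m=colmask(im,b,'r',110); print(mbb(m),m.sum(),fit([c],[m],ring(.043,[.004,.016]),(.63,-.15)))
E
python3 st.py .6362 -.156 .2 95
```

```text
clock: 18.5
tool_pos: [0.4729, -0.0169, 0.2004]
eef_rot: [0.999, 0.047, 0.001, 0.0]
contact_force: [0.7, -0.9, -3.3]
opening: 0.446
finger_force: 25.0
expect [321.   3. 410.  97.]
[323.5   2.5 410.5  95.5] 1523 (array([ 0.63748047, -0.15710816]), array([ 2.60701825e-06, -2.84303457e-06]))
t 18.97 pos [ 0.504  -0.0491  0.1965] closeline 95.3 tilt [-0.0029  0.0002] open 0.443 ff 25.0 F [ 0.1 -0.1 -2.3] q7 -1.54
units d [ 0.529 -0.427  0.014] wz -0.003 tiltcorr [-0.0001 -0.0014]
```

```bash
python3 -m jog '[{"wx":0,"wy":0,"wz":0,"dx":0.07,"dy":-0.05,"dz":0,"hand":1},{"wx":0,"wy":0,"wz":0,"dx":0.11,"dy":-0.09,"dz":0,"hand":1},{"wx":0,"wy":0,"wz":0,"dx":0.11,"dy":-0.09,"dz":0,"hand":1},{"wx":0,"wy":0,"wz":0,"dx":0.11,"dy":-0.09,"dz":0,"hand":1},{"wx":0,"wy":0,"wz":0,"dx":0.09,"dy":-0.07,"dz":0,"hand":1}]'>/dev/null
python3 -m jog '[{"wx":0,"wy":0,"wz":0,"dx":0.042,"dy":-0.04,"dz":0,"hand":1},{"wx":0,"wy":0,"wz":0,"dx":0,"dy":0,"dz":-0.06,"hand":1},{"wx":0,"wy":0,"wz":0,"dx":0,"dy":0,"dz":-0.1,"hand":1},{"wx":0,"wy":0,"wz":0,"dx":0,"dy":0,"dz":-0.1,"hand":1},{"wx":0,"wy":0,"wz":0,"dx":0,"dy":0,"dz":-0.06,"hand":1}]'>/dev/null
python3 -m jog '[{"wx":0,"wy":0,"wz":0,"dx":0,"dy":0,"dz":0,"hand":1},{"wx":0,"wy":0,"wz":0,"dx":0,"dy":0,"dz":0,"hand":1},{"wx":0,"wy":0,"wz":0,"dx":0,"dy":0,"dz":0,"hand":1}]'>/dev/null
python3 st.py .637 -.1565 .0825 95
```

```text
t 20.05 pos [ 0.6386 -0.1561  0.1182] closeline 95.4 tilt [0.0009 0.    ] open 0.445 ff 25.0 F [ 0.1  0.6 -2.3] q7 -1.38
units d [-0.006 -0.002 -0.143] wz -0.004 tiltcorr [-0.      0.0004]
```

```bash
python3 -m jog '[{"wx":0,"wy":0,"wz":0,"dx":-0.006,"dy":-0.002,"dz":-0.05,"hand":1},{"wx":0,"wy":0,"wz":0,"dx":0,"dy":0,"dz":-0.05,"hand":1},{"wx":0,"wy":0,"wz":0,"dx":0,"dy":0,"dz":-0.03,"hand":1},{"wx":0,"wy":0,"wz":0,"dx":0,"dy":0,"dz":-0.006,"hand":1},{"wx":0,"wy":0,"wz":0,"dx":0,"dy":0,"dz":0,"hand":1}]'>/dev/null
python3 -m jog '[{"wx":0,"wy":0,"wz":0,"dx":0,"dy":0,"dz":0,"hand":1},{"wx":0,"wy":0,"wz":0,"dx":0,"dy":0,"dz":-0.004,"hand":1},{"wx":0,"wy":0,"wz":0,"dx":0,"dy":0,"dz":0,"hand":1}]' | grep -E 'pos|contact'
python3 -m jog '[{"wx":0,"wy":0,"wz":0,"dx":0,"dy":0,"dz":-0.004,"hand":1},{"wx":0,"wy":0,"wz":0,"dx":0,"dy":0,"dz":0,"hand":1}]' | grep -E 'pos|contact'
```

```text
tool_pos: [0.637, -0.1572, 0.0829]
contact_force: [-0.5, -0.5, -2.4]
tool_pos: [0.6374, -0.1571, 0.0823]
contact_force: [-0.0, 0.1, 2.2]
```

```bash
python3 -m jog '[{"wx":0,"wy":0,"wz":0,"dx":0,"dy":0,"dz":0,"hand":0.25},{"wx":0,"wy":0,"wz":0,"dx":0,"dy":0,"dz":0,"hand":0.25},{"wx":0,"wy":0,"wz":0,"dx":0,"dy":0,"dz":0,"hand":0.25},{"wx":0,"wy":0,"wz":0,"dx":0,"dy":0,"dz":0,"hand":0.25},{"wx":0,"wy":0,"wz":0,"dx":0,"dy":0,"dz":0.03,"hand":0.25}]' | grep -E 'pos|contact|open'
python3 -m jog '[{"wx":0,"wy":0,"wz":0,"dx":0,"dy":0,"dz":0.1,"hand":0.25},{"wx":0,"wy":0,"wz":0,"dx":0,"dy":0,"dz":0.14,"hand":0.25},{"wx":0,"wy":0,"wz":0,"dx":0,"dy":0,"dz":0.14,"hand":0.25},{"wx":0,"wy":0,"wz":0,"dx":-0.1,"dy":-0.05,"dz":0.04,"hand":0.25},{"wx":0,"wy":0,"wz":0,"dx":-0.139,"dy":-0.068,"dz":0,"hand":0.25}]'>/dev/null
python3 -m jog '[{"wx":0,"wy":0,"wz":0,"dx":-0.139,"dy":-0.068,"dz":0,"hand":0.25},{"wx":0,"wy":0,"wz":0,"dx":-0.139,"dy":-0.068,"dz":0,"hand":0.25},{"wx":0,"wy":0,"wz":0,"dx":-0.139,"dy":-0.068,"dz":0,"hand":0.25},{"wx":0,"wy":0,"wz":0,"dx":-0.139,"dy":-0.068,"dz":0,"hand":0.25},{"wx":0,"wy":0,"wz":0,"dx":-0.139,"dy":-0.068,"dz":0,"hand":0.25}]'>/dev/null
python3 -m jog '[{"wx":0,"wy":0,"wz":0,"dx":-0.1,"dy":-0.05,"dz":0,"hand":0.25},{"wx":0,"wy":0,"wz":0,"dx":-0.079,"dy":-0.038,"dz":0,"hand":0.25},{"wx":0,"wy":0,"wz":0,"dx":0,"dy":0,"dz":0,"hand":0.25},{"wx":0,"wy":0,"wz":0,"dx":0,"dy":0,"dz":0,"hand":0.25},{"wx":0,"wy":0,"wz":0,"dx":0,"dy":0,"dz":0,"hand":0.25}]'>/dev/null
python3 st.py .3588 -.2935 .14 95
```

```text
tool_pos: [0.6356, -0.1569, 0.0879]
contact_force: [0.1, 1.0, -0.2]
opening: 0.745
t 22.55 pos [ 0.3598 -0.2935  0.1945] closeline 95.4 tilt [ 0.002  -0.0005] open 0.749 ff 0.0 F [ 1.5  0.4 -0.4] q7 -1.04
units d [-0.004 -0.    -0.218] wz -0.004 tiltcorr [0.0003 0.001 ]
```

```bash
python3 -m jog '[{"wx":0,"wy":0.001,"wz":0,"dx":-0.004,"dy":0,"dz":-0.12,"hand":0.25},{"wx":0,"wy":0,"wz":0,"dx":0,"dy":0,"dz":-0.12,"hand":0.25},{"wx":0,"wy":0,"wz":0,"dx":0,"dy":0,"dz":-0.12,"hand":0.25},{"wx":0,"wy":0,"wz":0,"dx":0,"dy":0,"dz":-0.08,"hand":0.25},{"wx":0,"wy":0,"wz":0,"dx":0,"dy":0,"dz":-0.025,"hand":0.25}]' 25 >/dev/null; python3 -m jog '[{"wx":0,"wy":0,"wz":0,"dx":0,"dy":0,"dz":0,"hand":0.25},{"wx":0,"wy":0,"wz":0,"dx":0,"dy":0,"dz":0,"hand":0.25},{"wx":0,"wy":0,"wz":0,"dx":0,"dy":0,"dz":0,"hand":1},{"wx":0,"wy":0,"wz":0,"dx":0,"dy":0,"dz":0,"hand":1},{"wx":0,"wy":0,"wz":0,"dx":0,"dy":0,"dz":0,"hand":1}]'>/dev/null; python3 -m jog '[{"wx":0,"wy":0,"wz":0,"dx":0,"dy":0,"dz":0,"hand":1},{"wx":0,"wy":0,"wz":0,"dx":0,"dy":0,"dz":0,"hand":1},{"wx":0,"wy":0,"wz":0,"dx":0,"dy":0,"dz":0,"hand":1},{"wx":0,"wy":0,"wz":0,"dx":0,"dy":0,"dz":0,"hand":1}]'>/dev/null; python3 st.py .4187 .1686 .2 95
```

```text
t 23.72 pos [ 0.3578 -0.2937  0.0783] closeline 95.4 tilt [-0.0009 -0.0006] open 0.441 ff 24.9 F [-0.2  1.1  6.7] q7 -1.09
units d [0.244 1.849 0.487] wz -0.003 tiltcorr [ 0.0003 -0.0005]
```

```bash
python3 -m jog '[{"wx":0,"wy":0,"wz":0,"dx":0,"dy":0,"dz":0.04,"hand":1},{"wx":0,"wy":0,"wz":0,"dx":0,"dy":0,"dz":0.1,"hand":1},{"wx":0,"wy":0,"wz":0,"dx":0,"dy":0,"dz":0.14,"hand":1},{"wx":0,"wy":0,"wz":0,"dx":0,"dy":0,"dz":0.14,"hand":1},{"wx":0,"wy":0,"wz":0,"dx":0.01,"dy":0.03,"dz":0.07,"hand":1}]'
python3 -m jog '[{"wx":0,"wy":0,"wz":0,"dx":0.05,"dy":0.08,"dz":0,"hand":1},{"wx":0,"wy":0,"wz":0,"dx":0.05,"dy":0.12,"dz":0,"hand":1},{"wx":0,"wy":0,"wz":0,"dx":0.05,"dy":0.12,"dz":0,"hand":1},{"wx":0,"wy":0,"wz":0,"dx":0.05,"dy":0.12,"dz":0,"hand":1},{"wx":0,"wy":0,"wz":0,"dx":0.05,"dy":0.12,"dz":0,"hand":1}]'>/dev/null
python3 -m jog '[{"wx":0,"wy":0,"wz":0,"dx":0.05,"dy":0.12,"dz":0,"hand":1},{"wx":0,"wy":0,"wz":0,"dx":0.04,"dy":0.12,"dz":0,"hand":1},{"wx":0,"wy":0,"wz":0,"dx":0.02,"dy":0.12,"dz":0,"hand":1},{"wx":0,"wy":0,"wz":0,"dx":0,"dy":0.12,"dz":0,"hand":1},{"wx":0,"wy":0,"wz":0,"dx":-0.02,"dy":0.12,"dz":0,"hand":1}]'>/dev/null
python3 -m jog '[{"wx":0,"wy":0,"wz":0,"dx":-0.02,"dy":0.12,"dz":0,"hand":1},{"wx":0,"wy":0,"wz":0,"dx":-0.02,"dy":0.12,"dz":0,"hand":1},{"wx":0,"wy":0,"wz":0,"dx":-0.02,"dy":0.12,"dz":0,"hand":1},{"wx":0,"wy":0,"wz":0,"dx":-0.02,"dy":0.12,"dz":0,"hand":1},{"wx":0,"wy":0,"wz":0,"dx":-0.02,"dy":0.08,"dz":0,"hand":1}]'>/dev/null
python3 -m jog '[{"wx":0,"wy":0,"wz":0,"dx":-0.006,"dy":0.03,"dz":0,"hand":1},{"wx":0,"wy":0,"wz":0,"dx":0,"dy":0,"dz":0,"hand":1},{"wx":0,"wy":0,"wz":0,"dx":0,"dy":0,"dz":0,"hand":1},{"wx":0,"wy":0,"wz":0,"dx":0,"dy":0,"dz":0,"hand":1}]'>/dev/null
python3 st.py .4187 .1686 .0823 95
```

```text
clock: 24.13
tool_pos: [0.3601, -0.2881, 0.2033]
eef_rot: [0.999, 0.045, 0.0, 0.002]
contact_force: [1.1, -1.1, -2.1]
opening: 0.444
finger_force: 25.0
t 25.72 pos [0.4186 0.1494 0.2002] closeline 95.2 tilt [-0.0023 -0.0014] open 0.447 ff 25.0 F [ 0.8 -0.4 -2. ] q7 -1.93
units d [ 0.     0.077 -0.472] wz -0.002 tiltcorr [ 0.0007 -0.0012]
```

```bash
python3 -m jog '[{"wx":0,"wy":0,"wz":0,"dx":0,"dy":0.04,"dz":0,"hand":1},{"wx":0,"wy":0,"wz":0,"dx":0,"dy":0.038,"dz":-0.05,"hand":1},{"wx":0,"wy":0,"wz":0,"dx":0,"dy":0,"dz":-0.1,"hand":1},{"wx":0,"wy":0,"wz":0,"dx":0,"dy":0,"dz":-0.1,"hand":1},{"wx":0,"wy":0,"wz":0,"dx":0,"dy":0,"dz":-0.07,"hand":1}]'>/dev/null
python3 -m jog '[{"wx":0,"wy":0,"wz":0,"dx":0,"dy":0,"dz":0,"hand":1},{"wx":0,"wy":0,"wz":0,"dx":0,"dy":0,"dz":0,"hand":1},{"wx":0,"wy":0,"wz":0,"dx":0,"dy":0,"dz":0,"hand":1}]'>/dev/null
python3 st.py .4187 .1686 .0825 95
```

```text
t 26.38 pos [0.4191 0.1708 0.121 ] closeline 95.3 tilt [-0.0009  0.0003] open 0.444 ff 25.0 F [ 0.5 -0.1 -1.2] q7 -1.97
units d [-0.002 -0.009 -0.154] wz -0.003 tiltcorr [-0.0001 -0.0004]
```

```bash
python3 -m jog '[{"wx":0,"wy":0,"wz":0,"dx":0,"dy":-0.008,"dz":-0.05,"hand":1},{"wx":0,"wy":0,"wz":0,"dx":0,"dy":0,"dz":-0.06,"hand":1},{"wx":0,"wy":0,"wz":0,"dx":0,"dy":0,"dz":-0.03,"hand":1},{"wx":0,"wy":0,"wz":0,"dx":0,"dy":0,"dz":-0.008,"hand":1},{"wx":0,"wy":0,"wz":0,"dx":0,"dy":0,"dz":0,"hand":1}]'>/dev/null
python3 -m jog '[{"wx":0,"wy":0,"wz":0,"dx":0,"dy":0,"dz":0,"hand":1},{"wx":0,"wy":0,"wz":0,"dx":0,"dy":0,"dz":-0.004,"hand":1},{"wx":0,"wy":0,"wz":0,"dx":0,"dy":0,"dz":0,"hand":1}]' | grep -E 'pos|contact'
python3 -m jog '[{"wx":0,"wy":0,"wz":0,"dx":0,"dy":0,"dz":-0.004,"hand":1},{"wx":0,"wy":0,"wz":0,"dx":0,"dy":0,"dz":0,"hand":1}]' | grep -E 'pos|contact'
```

```text
tool_pos: [0.4188, 0.1691, 0.0827]
contact_force: [-0.0, 0.0, -2.4]
tool_pos: [0.4191, 0.1695, 0.0822]
contact_force: [-1.2, 1.1, 8.7]
```

Contact. I'll release, rise, back away and check every placing.

```bash
python3 -m jog '[{"wx":0,"wy":0,"wz":0,"dx":0,"dy":0,"dz":0.003,"hand":0.25},{"wx":0,"wy":0,"wz":0,"dx":0,"dy":0,"dz":0,"hand":0.25},{"wx":0,"wy":0,"wz":0,"dx":0,"dy":0,"dz":0,"hand":0.25},{"wx":0,"wy":0,"wz":0,"dx":0,"dy":0,"dz":0,"hand":0.25},{"wx":0,"wy":0,"wz":0,"dx":0,"dy":0,"dz":0.03,"hand":0.25}]' | grep -E 'pos|contact|open'
python3 -m jog '[{"wx":0,"wy":0,"wz":0,"dx":0,"dy":0,"dz":0.1,"hand":0.25},{"wx":0,"wy":0,"wz":0,"dx":0,"dy":0,"dz":0.14,"hand":0.25},{"wx":0,"wy":0,"wz":0,"dx":0,"dy":0,"dz":0.14,"hand":0.25},{"wx":0,"wy":0,"wz":0,"dx":0,"dy":0.05,"dz":0.14,"hand":0.25},{"wx":0,"wy":0,"wz":0,"dx":0,"dy":0.05,"dz":0.14,"hand":0.25}]'>/dev/null
python3 -m jog '[{"wx":0,"wy":0,"wz":0,"dx":-0.02,"dy":0.05,"dz":0.1,"hand":0.25},{"wx":0,"wy":0,"wz":0,"dx":0,"dy":0,"dz":0,"hand":0.25},{"wx":0,"wy":0,"wz":0,"dx":0,"dy":0,"dz":0,"hand":0.25}]'>/dev/null
python3 - <<'E'
from plant import r
from loc import *
ims={n:r.snapshot(n) for n in('scene','side','wrist')}
ci={n:r.camera_info(n) for n in ims}
for n in ims: cv2.imwrite(f"pics/{n}9.png",cv2.cvtColor(ims[n],cv2.COLOR_RGB2BGR))
for k,c,p,x0 in(('blue','b',ring(.02,[.088,.114]),(.4187,.1686)),('red','r',ring(.02,[.088,.114]),(.637,-.1567)),('green','g',ring(.0165,[.094,.118]),(.593,.29)),('can','y',ring(.014,[.099,.114]),(.4965,.4437))):
    for n in ims:
        b=bb(proj(ci[n],p+np.r_[x0,0])); i=[int(v) for v in (b[0]-3,b[1]-4,b[2]+4,b[3]+1)]
        if min(i)<0 or i[2]>511 or i[3]>383: continue
        m=colmask(ims[n],i,c)
        if m.sum()>20:
            x,_=fit([ci[n]],[m],p,x0); print(k,n,'off mm',((x-x0)*1000).round(1),m.sum())
a=cv2.imread('pics/scene9.png')[90:290,70:470];b=cv2.imread('pics/side9.png')[90:340,90:410]
cv2.imwrite('pics/c9.png',np.vstack([cv2.resize(a,(600,300)),cv2.resize(b,(600,300))[:,:]]))
E
```

```text
tool_pos: [0.4178, 0.1686, 0.0889]
contact_force: [-0.5, 0.6, -0.4]
opening: 0.749
blue scene off mm [0.1 1.8] 155
blue side off mm [3.1 1.4] 174
blue wrist off mm [ 3.4 -0.9] 1186
red scene off mm [-0.9  1. ] 232
green scene off mm [-2.4  2.2] 151
green side off mm [ 6.5 -2.1] 102
can scene off mm [-4.8  1.4] 90
can side off mm [ 0.8 -1.4] 115
```

View pics/c9.png

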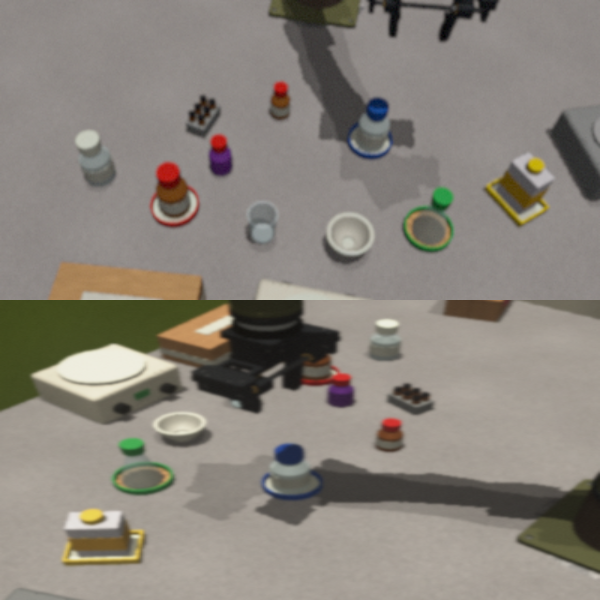

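All four stand upright in their own holders, within a few mm of centre. In the scene half, blue is at (375,130), red at (172,190), flask at (435,220) and can at (525,190). The white bottle at (95,160) and beaker at (262,222) still stand where they were.

```bash
python3 -c "
from plant import r
print(r.finish_job())"
```

```text
the job is handed in; nothing more can be done
None
```

The job is handed in at about 27 s of robot time: the final pictures show the blue and red bottles, the can and the flask upright in the holders of their own colours, and the white bottle and beaker were not moved (no verdict was returned).

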